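# Move the stripped fittings to the assembly rack in reverse order

## Robot

A 6-joint arm with a two-finger parallel gripper is mounted at the origin on a cart in front of the work surface, level with it; the furniture and walls round the work are solid. World frame = base frame: x ahead of the robot, y to its left, z up, the work surface at z = 0. Lengths are in m, angles in rad, forces in N, time in s.
With the tool pointing down it reaches from about 0.425 to 0.95 m from the base axis. Payload 3.5 kg.
Tool frame: the origin (TCP) lies at the very end of the fingers, on their centre line; the grasp point (between the pads) lies 19 mm behind it; x points along the fingers, z is the direction in which the jaws open and shut, and the axes are right-handed (so a half turn about x gives the same grasp; the last joint's range is limited). The gripper opens to 85 mm and grips with 20 to 120 N. Pads are 22 mm wide; open, the fingers measure 114 mm over their backs; the gripper's body (76 mm by 85 mm) begins 54 mm behind the grasp point. The pads swing forward as they close: fully open they stand 13 mm farther back than shut.
Start: joints at [1.152, 0.286, 1.577, -0, 1.279, -0.15], TCP at [0.179, 0.651, 0.2] pointing down, gripper open.
Joint ranges: [-2.77, 2.77], [-0.9, 2.22], [0.21, 2.48], [-1.53, 4.67], [0.24, 2.81], [-2.84, 2.84]. Speed limits (rad/s): [2.79, 2.79, 3.14, 3.14, 3.14, 3.14].

## Interface

Orientations are given as a unit quaternion [x, y, z, w].
In Python, from plant import ctrl, cams gives the robot as it stands.
- The arm moves only by the tool play_rows, never from a script. Its argument "rows" is a list of rows, each a list of 3 entries, a list of its own where there are three numbers: the opening in per cent of the stroke, from 0 (shut) to 100 (fully open), then the shift along the tool's x, y, z in units of 0.3 m (1.0 is 0.3 m), then the turn, a rotation vector about the tool's x, y, z in units of pi/2 rad (1.0 is pi/2 rad). A call has 1 to 10 rows; each row is the pose to reach, as a shift and turn from the pose commanded when the call began, along the tool's axes at that moment; what a row does not reach only later rows make up. A row lasts 1/12 s, in which the tool goes at most 41.7 mm and 7.16 degrees, less where a joint would pass 70% of its speed; a pose out of reach is approached as far as the arm can. A call with a number of a shift or a turn outside -1 to 1 is refused whole. A call with a gripper value outside its range is refused whole. The fingers move at their own pace and stop on an object; "force" is the grip in N (left out, the last holds). Time passes only in rows, so rows that repeat a pose let the fingers close. It gives the time, the measured TCP pose, the force and the opening at its end, in the units of the state.
- ctrl.get_state(): the state, without advancing time (a new reading comes with each control period).
- cams.read_camera(name): name is "side" or "top"; returns a dict with "color" (480x640x3 uint8, red, green, blue), "fx", "fy", "cx", "cy" (pixels), "view" (4x4, takes a point from world to camera coordinates). Camera axes: x right, y down, z forward; pixel columns grow to the right and rows downward; lengths in m; the calibration is good to about 2 mm. A picture is of the moment at which its call begins. There is no depth.
- ctrl.sign_off(): hands the job in, once; it reports no verdict.
The state is a dict: "time": time; "qpos": joint angles; "dq": joint speeds; "joint_efforts": joint torques, N m; "eef_pos": TCP position; "tcp_rot": TCP orientation; "contact_force": force on the tool from outside, world axes, zero at the start; "wrist_torque": the same for the moment, N m; "opening": opening from 0.0 (shut) to 1.0 (fully open).
Only numpy, scipy, OpenCV 4.12 (cv2) and the standard library are available. Lean on these libraries where they do the work, as an engineer would, in place of code of your own. Each camera call takes 0.05 s, during which the arm holds its last target. There are 200 camera calls.

## Task

The four brass fittings stand in the grey dishes of the steel rail in the order they came off the line. Move them to the pockets of the aluminium plate in reverse order for refitting: the fitting nearest the rail's black handle goes into the pocket farthest from the plate's black handle, and so on, so that the one farthest from the rail's handle ends nearest the plate's handle. Each must stand upright, right way up, flat on the floor of its own pocket, and be let go.

Things in the scene. Friction and masses are not known exactly. Their poses are not given: they have to be found in the camera images.
- union: brass union, the widest: 48 mm tall, open bore; octagonal nut 54 mm across flats (x, y and diagonals) 16 to 34 mm above its underside, ends 36 mm wide. Loose, upright in a rail dish. Origin: centre of underside, z up. At the start its x and y axes lie along and across the row within 0.3 rad; grip it across the row from above, fingertips just over the rack top. Its final yaw does not matter.
- nipple: brass hex nipple, the tallest: 52 mm, open bore; threaded ends 36 mm wide, hexagon 40 mm across flats (along its y) 20 to 32 mm above its underside. Loose, upright in a rail dish. Origin: centre of underside, z up. At the start its y axis lies across the row within 0.3 rad; grip it across the row from above, fingertips just over the rack top. Its final yaw does not matter.
- plug: brass plug, 31 mm tall, flat closed top; hexagon foot 12 mm high, 35 mm across flats (along its y), round part above it 33 mm wide. Loose, upright in a rail dish. Origin: centre of underside, z up. At the start its y axis lies across the row within 0.3 rad; grip it across the row from above, fingertips just over the rack top. Its final yaw does not matter.
- cap: brass cap, the lowest: 25 mm tall, closed domed top; hexagon 41 mm across flats (along its x), straight for the lower 16 mm. Loose, upright in a rail dish. Origin: centre of underside, z up. At the start its x axis lies across the row within 0.3 rad; grip it across the row from above, fingertips just over the rack top. Its final yaw does not matter.
- dish_union: dish the union stands in at the start: one of four identical grey square dishes 65 x 70 x 9 mm, fixed on the rail, square recess 58 mm wide, 4 mm deep. Origin: centre of its underside, 3 mm above the work surface (recess floor at 8 mm, rim at 12 mm). It never moves, so it keeps showing the union's place in the first row.
- dish_nipple: dish the nipple stands in at the start: one of four identical grey square dishes 65 x 70 x 9 mm, fixed on the rail, square recess 58 mm wide, 4 mm deep. Origin: centre of its underside, 3 mm above the work surface (recess floor at 8 mm, rim at 12 mm). It never moves, so it keeps showing the nipple's place in the first row.
- dish_plug: dish the plug stands in at the start: one of four identical grey square dishes 65 x 70 x 9 mm, fixed on the rail, square recess 58 mm wide, 4 mm deep. Origin: centre of its underside, 3 mm above the work surface (recess floor at 8 mm, rim at 12 mm). It never moves, so it keeps showing the plug's place in the first row.
- dish_cap: dish the cap stands in at the start: one of four identical grey square dishes 65 x 70 x 9 mm, fixed on the rail, square recess 58 mm wide, 4 mm deep. Origin: centre of its underside, 3 mm above the work surface (recess floor at 8 mm, rim at 12 mm). It never moves, so it keeps showing the cap's place in the first row.
- rail: first rack: fixed thin steel rail 274 x 56 x 3 mm carrying the four grey dishes. Origin: centre of its underside, on the work surface. Row along its x axis, dish centres at x = -99, -33, +33, +99 mm, y = 0. Black handle at its +x end (x = 145 mm, 29 mm high). Lies at any yaw.
- plate: second rack: fixed bare aluminium plate 272 x 74 x 12 mm with four empty dark-lined square pockets 58 mm wide, 4 mm deep (floor 8 mm, top 12 mm above the surface). Origin: centre of its underside, on the work surface. Row along its x axis, pocket centres at x = -99, -33, +33, +99 mm, y = 0. Black handle at its +x end (x = 145 mm, 29 mm high). Lies at any yaw.
Mind the look-alikes: they are no part of the job. What is shaped like the plug but purple or red is not meant.

How it is judged:
At the end, for the whole second after the job is handed in: Each fitting is in the plate pocket that reverses its place on the rail (1st dish from the rail handle to 4th pocket from the plate handle, 2nd to 3rd, 3rd to 2nd, 4th to 1st): within 15 mm of its centre in x and y, underside within 3 mm of its floor, tilt under 0.12 rad, at rest, released (((x of dish_union in the frame of rail between -0.119 and -0.079 m and x of union in the frame of plate between 0.084 and 0.114 m) or (x of dish_union in the frame of rail between -0.053 and -0.013 m and x of union in the frame of plate between 0.018 and 0.048 m) or (x of dish_union in the frame of rail between 0.013 and 0.053 m and x of union in the frame of plate between -0.048 and -0.018 m) or (x of dish_union in the frame of rail between 0.079 and 0.119 m and x of union in the frame of plate between -0.114 and -0.084 m)) and y of union in the frame of plate between -0.015 and 0.015 m and z of union in the frame of plate between 0.005 and 0.011 m and angle between each of union, nipple, plug, cap's own z axis and vertical below 0.12 rad and linear speed of each of union, nipple, plug, cap below 0.02 m/s and angular speed of each of union, nipple, plug, cap below 0.3 rad/s and contact force between each of union, nipple, plug, cap and the fingers below 0.1 N and ((x of dish_nipple in the frame of rail between -0.119 and -0.079 m and x of nipple in the frame of plate between 0.084 and 0.114 m) or (x of dish_nipple in the frame of rail between -0.053 and -0.013 m and x of nipple in the frame of plate between 0.018 and 0.048 m) or (x of dish_nipple in the frame of rail between 0.013 and 0.053 m and x of nipple in the frame of plate between -0.048 and -0.018 m) or (x of dish_nipple in the frame of rail between 0.079 and 0.119 m and x of nipple in the frame of plate between -0.114 and -0.084 m)) and y of nipple in the frame of plate between -0.015 and 0.015 m and z of nipple in the frame of plate between 0.005 and 0.011 m and ((x of dish_plug in the frame of rail between -0.119 and -0.079 m and x of plug in the frame of plate between 0.084 and 0.114 m) or (x of dish_plug in the frame of rail between -0.053 and -0.013 m and x of plug in the frame of plate between 0.018 and 0.048 m) or (x of dish_plug in the frame of rail between 0.013 and 0.053 m and x of plug in the frame of plate between -0.048 and -0.018 m) or (x of dish_plug in the frame of rail between 0.079 and 0.119 m and x of plug in the frame of plate between -0.114 and -0.084 m)) and y of plug in the frame of plate between -0.015 and 0.015 m and z of plug in the frame of plate between 0.005 and 0.011 m and ((x of dish_cap in the frame of rail between -0.119 and -0.079 m and x of cap in the frame of plate between 0.084 and 0.114 m) or (x of dish_cap in the frame of rail between -0.053 and -0.013 m and x of cap in the frame of plate between 0.018 and 0.048 m) or (x of dish_cap in the frame of rail between 0.013 and 0.053 m and x of cap in the frame of plate between -0.048 and -0.018 m) or (x of dish_cap in the frame of rail between 0.079 and 0.119 m and x of cap in the frame of plate between -0.114 and -0.084 m)) and y of cap in the frame of plate between -0.015 and 0.015 m and z of cap in the frame of plate between 0.005 and 0.011 m); the robot touches nothing.
It also fails if it takes over 96 s, if anything falls off the work surface, if the arm or the gripper's body presses on something with over 40 N, if the wrist force passes 120 N, or if a joint passes its speed limit or range.

## Working session

There is one attempt and no reset: what is moved stays moved. The work goes in short steps, Python scripts to look and compute and a tool call to move; the robot and the scene stay as the last step left them, time stands still between calls to the robot, and variables do not carry over. Pictures are saved under pics/ and viewed, about 12 in all and at most 16, crops included, and the job is handed in when it is done.

Besides the shell and the picture viewer there is one more tool, called after ">>>" as a command line: name --argument value ..., lists and objects as JSON in quotes. play_rows: Moves the arm, as the interface text tells. Shifts and turns lie within -1 to 1; 1 stands for 0.3 m of shift or pi/2 rad of turn. Its arguments: {"type":"object","properties":{"rows":{"type":"array"},"force":{"type":"number"}},"required":["rows"]}

```bash
mkdir -p pics; ls; python3 - <<'E'
from plant import ctrl,cams
import cv2
s=ctrl.get_state();print(s)
for n in("top","side"):
    c=cams.read_camera(n);cv2.imwrite(f"pics/{n}0.png",c["color"][:,:,::-1]);print(n,c["fx"],c["fy"],c["cx"],c["cy"],c["view"].tolist() if hasattr(c["view"],"tolist") else c["view"])
E
```

```text
pics
{'time': 0.0, 'qpos': array([ 1.15201677e+00,  2.87190278e-01,  1.57818860e+00, -3.90239804e-05,
        1.27861513e+00, -1.50018633e-01]), 'dq': array([ 6.80429749e-05,  2.93017321e-03,  6.60164696e-04,  1.89423853e-04,
       -3.65504720e-03, -9.24928641e-05]), 'joint_efforts': array([-1.19623095e-03, -4.05978048e+01, -2.92626321e+01, -1.93404476e-04,
        5.75882150e-03,  8.58177572e-06]), 'eef_pos': array([0.17892654, 0.65008493, 0.19892459]), 'tcp_rot': array([-0.4289263 ,  0.56321595,  0.42808757,  0.56173931]), 'contact_force': array([-0.25820156,  0.68059557, -0.22982569]), 'wrist_torque': array([ 0.00621688,  0.04043872, -0.02515368]), 'opening': 0.9990118196148702}
top 453.14682201953156 453.14682201953156 320.00875998616823 239.92432706285572 [[0.01836028565906019, -0.9998178841969939, -0.005205607588338281, -0.006856747630997811], [-0.9977058765751642, -0.017981690786351992, -0.0652659378531143, 0.4833757170007643], [0.06516044626842465, 0.006391966544819005, -0.9978543275477584, 0.9797087751272238], [0.0, 0.0, 0.0, 1.0]]
side 503.1201293165745 503.1201293165745 314.1966473401851 242.1071522596563 [[-0.9919802889260304, -0.12622828547281326, 0.006444092552339025, 0.48979493085619896], [-0.08699789106793525, 0.6449213419785352, -0.7592811268629934, 0.06053727980709224], [0.09168682201909295, -0.7537525340635344, -0.6507308537796865, 1.0321278772193079], [0.0, 0.0, 0.0, 1.0]]
```

View pics/top0.png

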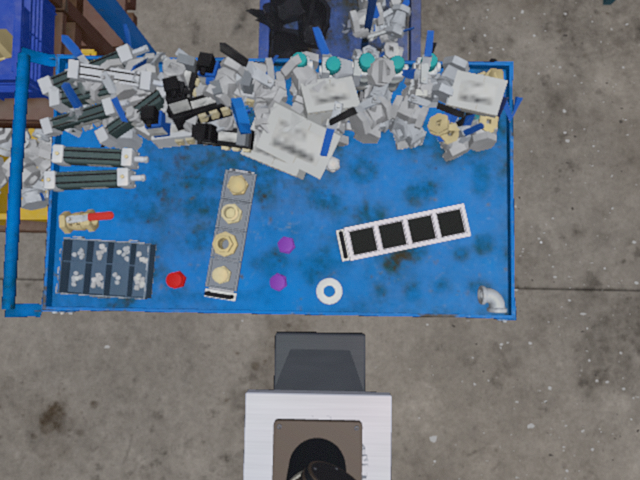

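View pics/side0.png

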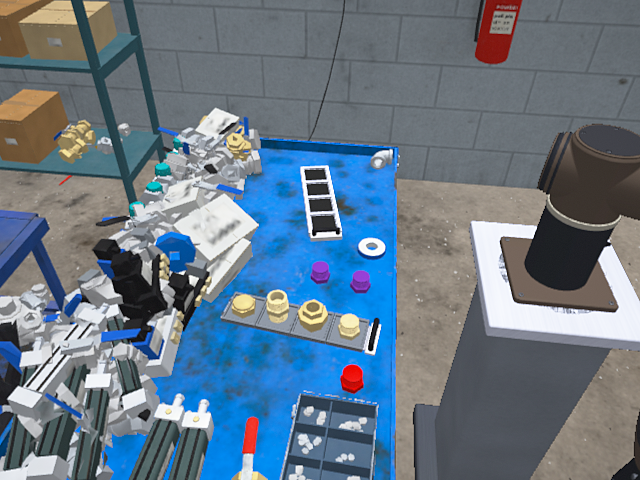

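The top view shows the rail with its handle at (221,295). From the handle the dishes are at about (220,275), (225,243), (231,213) and (237,184). The plate handle is at (341,243), with pockets at (363,238), (393,233), (423,227) and (452,220). Possible confusions are purple plug shapes at (286,244) and (278,282), a red one at (176,280), a white ring at (329,291), and an elbow and loose brass in the clutter. I only want the four brass parts in the grey dishes, so I'll check them in a crop.

```bash
python3 - <<'E'
import cv2,numpy as np
a=cv2.imread("pics/top0.png")
r=cv2.resize(a[160:310,190:270],None,fx=4,fy=4,interpolation=cv2.INTER_CUBIC)
p=cv2.resize(a[195:270,330:480],None,fx=3,fy=3,interpolation=cv2.INTER_CUBIC)
c=np.zeros((600,800,3),np.uint8);c[:600,:320]=r;c[:225,340:790]=p
b=cv2.imread("pics/side0.png");q=cv2.resize(b[280:360,210:390],None,fx=2.5,fy=2.5,interpolation=cv2.INTER_CUBIC);c[240:440,340:790]=q
q=cv2.resize(b[160:245,290:350],None,fx=1.8,fy=1.8);c[445:445+q.shape[0],340:340+q.shape[1]]=q
cv2.imwrite("pics/crop0.png",c)
E
```

```text
(no output)
```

View pics/crop0.png

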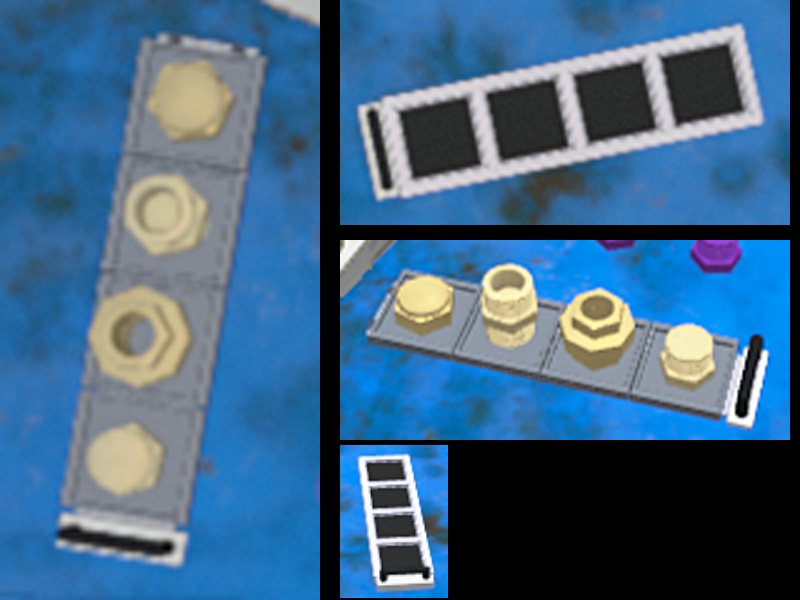

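The crop confirms the order from the rail handle: plug, union, nipple, cap. Next I convert to world positions and write a helper that plans moves.

```bash
cat > h.py <<'E'
import numpy as np,sys,json,cv2
from scipy.spatial.transform import Rotation as R
from plant import ctrl,cams
def ray(c,u,v,z):
    V=np.array(c["view"]);Rm,t=V[:3,:3],V[:3,3]
    o=-Rm.T@t;d=Rm.T@np.array([(u-c["cx"])/c["fx"],(v-c["cy"])/c["fy"],1]);return o+d*(z-o[2])/d[2]
def fit(pts,loc):  # rigid 2D: world = c + R(yaw) loc
    P=np.array(pts)[:,:2];L=np.array(loc);pm,lm=P.mean(0),L.mean(0);H=(L-lm).T@(P-pm)
    a=np.arctan2(H[0,1]-H[1,0],H[0,0]+H[1,1]);M=np.array([[np.cos(a),-np.sin(a)],[np.sin(a),np.cos(a)]])
    c=pm-M@lm;return c,a,np.linalg.norm(P-(c+L@M.T),axis=1)
def go(x,y,z,jaw):
    """shift (units) and turn (units) from present pose to x,y,z, tool down, jaws along world yaw jaw (mod pi)"""
    s=ctrl.get_state();T=R.from_quat(s["tcp_rot"]);best=None
    for k in(0,np.pi):
        zz=np.array([np.cos(jaw+k),np.sin(jaw+k),0]);xx=np.array([0,0,-1.])
        G=R.from_matrix(np.column_stack([xx,np.cross(zz,xx),zz]));r=(T.inv()*G).as_rotvec()
        q6=s["qpos"][5]
        print(np.round(T.inv().apply(np.array([x,y,z])-s["eef_pos"])/.3,4).tolist(),np.round(r/(np.pi/2),4).tolist(),"q6",round(q6,2))
E
python3 - <<'E'
from h import *
c=cams.read_camera("top")
rp=lambda u,v:(190+u/4-.375,160+v/4-.375)
pp=lambda u,v:(330+(u-340)/3-.33,195+v/3-.33)
rc=[ray(c,*rp(*q),.012) for q in[(141,45),(265,57),(189,520),(62,507)]]
# rail +x to handle (image down); y=+z cross x
C,a,e=fit(rc,[(-131.5e-3,-.035),(-131.5e-3,.035),(131.5e-3,.035),(131.5e-3,-.035)]);print("rail",C,a,e)
M=np.array([[np.cos(a),-np.sin(a)],[np.sin(a),np.cos(a)]])
D=[C+M@[x,0] for x in(.099,.033,-.033,-.099)]
for n,d,(u,v),z in zip(("plug","union","nipple","cap"),D,[(122,457),(132,333),(160,211),(190,97)],(.039,.056,.060,.033)):
    w=ray(c,*rp(u,v),z)[:2];print(n,"dish",d.round(4),"fitting",w.round(4),"loc",(M.T@(w-d)).round(4))
qc=[ray(c,*pp(*q),.012) for q in[(383,98),(740,27),(762,122),(403,196)]]
C,a,e=fit(qc,[(.136,.037),(-.136,.037),(-.136,-.037),(.136,-.037)]);
print([np.linalg.norm(qc[i]-qc[i-1]) for i in range(4)])
C2,a2,e2=fit(qc,[(.136,-.037),(-.136,-.037),(-.136,.037),(.136,.037)]);print("plate",C,a,e,"|",C2,a2,e2)
for al,Cl,an in((1,C,a),):
  M=np.array([[np.cos(an),-np.sin(an)],[np.sin(an),np.cos(an)]])
  for x,q in zip((.099,.033,-.033,-.099),[(440,140),(528,119),(615,100),(703,83)]):print((Cl+M@[x,0]).round(4),ray(c,*pp(*q),.008)[:2].round(4))
E
```

```text
rail [0.50273723 0.19964694] 3.0104369333888394 [0.00357879 0.00020922 0.00345912 0.00049663]
plug dish [0.4046 0.2126] fitting [0.4053 0.2139] loc [-0.0006 -0.0014]
union dish [0.47  0.204] fitting [0.4709 0.2069] loc [-0.0004 -0.0031]
nipple dish [0.5355 0.1953] fitting [0.5353 0.1934] loc [-0.0001  0.002 ]
cap dish [0.6009 0.1867] fitting [0.6014 0.1846] loc [-0.0008  0.002 ]
[np.float64(0.07351748130402341), np.float64(0.26864263138591676), np.float64(0.0718008519673633), np.float64(0.2692780727993073)]
plate [ 0.50566486 -0.18966784] 1.788740715245611 [0.07375729 0.07293958 0.07289224 0.07379142] | [ 0.50566486 -0.18966784] 1.789002717044498 [0.00163499 0.00206695 0.00169383 0.00144476]
[ 0.4843 -0.093 ] [ 0.4825 -0.0932]
[ 0.4985 -0.1574] [ 0.4992 -0.1579]
[ 0.5128 -0.2219] [ 0.5144 -0.222 ]
[ 0.5271 -0.2863] [ 0.5282 -0.2868]
```

```bash
python3 - <<'E'
from h import *
s=ctrl.get_state();print(R.from_quat(s["tcp_rot"]).as_matrix().round(3))
go(.405,.213,.12,1.43)
E
```

```text
[[-0.001 -0.964  0.266]
 [-0.002  0.266  0.964]
 [-1.     0.    -0.002]]
[0.266, -1.1133, -1.2047] [-0.0815, -0.0011, -0.0002] q6 -0.15
[0.266, -1.1133, -1.2047] [1.9185, -0.0003, 0.0017] q6 -0.15
```

>>> play_rows --rows '[[100, [0, -0.93, -1.0], [-0.08, 0, 0]], [100, [0, -0.93, -1.0], [-0.08, 0, 0]], [100, [0, -0.93, -1.0], [-0.08, 0, 0]], [100, [0, -0.93, -1.0], [-0.08, 0, 0]], [100, [0, -0.93, -1.0], [-0.08, 0, 0]], [100, [0, -0.93, -1.0], [-0.08, 0, 0]], [100, [0, -0.93, -1.0], [-0.08, 0, 0]], [100, [0, -0.93, -1.0], [-0.08, 0, 0]], [100, [0, -0.93, -1.0], [-0.08, 0, 0]], [100, [0, -0.93, -1.0], [-0.08, 0, 0]]]' --force 40

```text
time: 0.98
eef_pos: [0.369, 0.2851, 0.2001]
tcp_rot: [-0.463, 0.535, 0.463, 0.535]
contact_force: [-0.3, 0.0, 0.8]
opening: 1.001
```

```bash
python3 - <<'E'
from h import *
go(.405,.213,.09,1.43)
E
```

```text
[0.3673, -0.1531, -0.2205] [-0.0018, -0.0002, 0.0002] q6 -0.99
[0.3673, -0.1531, -0.2205] [1.9982, 0.0003, 0.0004] q6 -0.99
```

>>> play_rows --rows '[[100, [0, -0.153, -0.22], [0, 0, 0]], [100, [0, -0.153, -0.22], [0, 0, 0]], [100, [0, -0.153, -0.22], [0, 0, 0]], [100, [0.367, -0.153, -0.22], [0, 0, 0]], [100, [0.367, -0.153, -0.22], [0, 0, 0]], [100, [0.367, -0.153, -0.22], [0, 0, 0]], [100, [0.367, -0.153, -0.22], [0, 0, 0]]]'

```text
time: 1.57
eef_pos: [0.3989, 0.2141, 0.0836]
tcp_rot: [-0.461, 0.539, 0.465, 0.53]
contact_force: [-1.2, 0.4, -0.4]
opening: 0.999
```

```bash
cat >> h.py <<'E'
def look(out,tb,sb,ft,fs):
    im=[]
    for n,b,f in(("top",tb,ft),("side",sb,fs)):
        if b is None: continue
        a=cams.read_camera(n)["color"][b[1]:b[3],b[0]:b[2],::-1]
        im.append(cv2.resize(a,None,fx=f,fy=f,interpolation=cv2.INTER_CUBIC))
    H=max(i.shape[0] for i in im)
    im=[cv2.copyMakeBorder(i,0,H-i.shape[0],0,8,cv2.BORDER_CONSTANT) for i in im]
    cv2.imwrite("pics/"+out,np.hstack(im))
E
python3 - <<'E'
from h import *
go(.405,.213,.014,1.43)
look("plug1.png",(150,150,290,310),(200,200,420,380),2.4,2)
E
```

```text
[0.2318, -0.0235, 0.0005] [-0.0017, -0.0034, -0.0081] q6 -1.16
[0.2318, -0.0235, 0.0005] [1.9982, -0.0127, 0.0053] q6 -1.16
```

View pics/plug1.png

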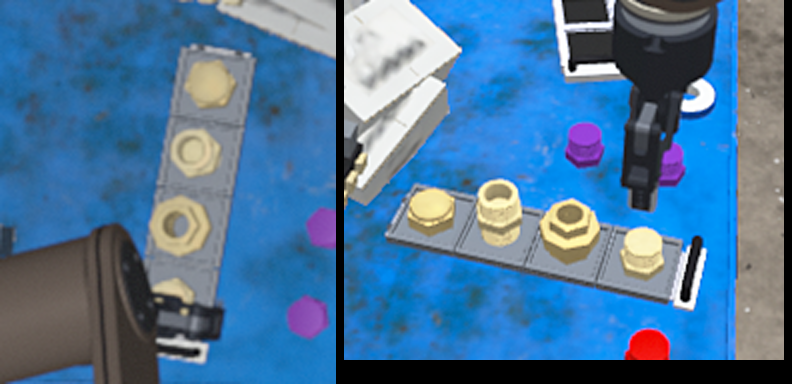

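The side view shows the fingers above the plug, at crop (643,200) over (641,250). Before descending I'll check whether the arm has settled.

```bash
python3 - <<'E'
from h import *
s=ctrl.get_state();print(s["qpos"].round(3),s["eef_pos"],s["dq"].round(3))
go(.405,.213,.014,1.43)
c=cams.read_camera("side");V=np.array(c["view"])
for p in([.405,.213,.039],[.405,.213,.084]):
    q=V[:3,:3]@p+V[:3,3];print(c["fx"]*q[0]/q[2]+c["cx"],c["fy"]*q[1]/q[2]+c["cy"])
E
```

```text
[ 0.268 -0.075  2.186  0.     1.033 -1.16 ] [0.40382818 0.2156778  0.0898274 ] [ 0.002 -0.039 -0.06  -0.001 -0.004 -0.002]
[0.2528, -0.0057, -0.0081] [-0.0013, -0.0005, -0.0014] q6 -1.16
[0.2528, -0.0057, -0.0081] [1.9987, -0.0021, 0.0008] q6 -1.16
349.1725798146783 317.8938055010035
350.54263157648677 300.36418259224007
```

>>> play_rows --rows '[[100, [0.12, -0.005, -0.006], [0, 0, 0]], [100, [0.252, -0.005, -0.006], [0, 0, 0]], [100, [0.252, -0.005, -0.006], [0, 0, 0]], [100, [0.252, -0.005, -0.006], [0, 0, 0]], [0, [0.252, -0.005, -0.006], [0, 0, 0]], [0, [0.252, -0.005, -0.006], [0, 0, 0]], [0, [0.252, -0.005, -0.006], [0, 0, 0]], [0, [0.252, -0.005, -0.006], [0, 0, 0]], [0, [0.252, -0.005, -0.006], [0, 0, 0]], [0, [0.252, -0.005, -0.006], [0, 0, 0]]]' --force 40

```text
time: 2.55
eef_pos: [0.4063, 0.2137, 0.0154]
tcp_rot: [-0.463, 0.534, 0.463, 0.535]
contact_force: [0.4, -0.7, 0.3]
opening: 0.143
```

>>> play_rows --rows '[[0, [0, 0, 0], [0, 0, 0]], [0, [0, 0, 0], [0, 0, 0]], [0, [0, 0, 0], [0, 0, 0]]]'

```text
time: 2.8
eef_pos: [0.4057, 0.2135, 0.0146]
tcp_rot: [-0.463, 0.535, 0.463, 0.534]
contact_force: [0.4, -0.5, 0.1]
opening: 0.002
```

```bash
python3 - <<'E'
from h import *
s=ctrl.get_state();print(s["eef_pos"],s["opening"]*85)
go(.528,-.287,.15,.218)
E
```

```text
[0.4056947  0.21351047 0.01456166] 0.15489473972776774
[-0.4514, -0.6414, -1.5932] [0.7701, -0.0001, -0.0001] q6 -1.17
[-0.4514, -0.6414, -1.5932] [-1.2299, 0.0001, -0.0001] q6 -1.17
```

The fingers shut completely, so the grasp missed. I'll look.

```bash
python3 - <<'E'
from h import *
look("plug2.png",(150,220,290,310),(260,220,440,380),2.4,2.4)
E
```

```text
(no output)
```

View pics/plug2.png

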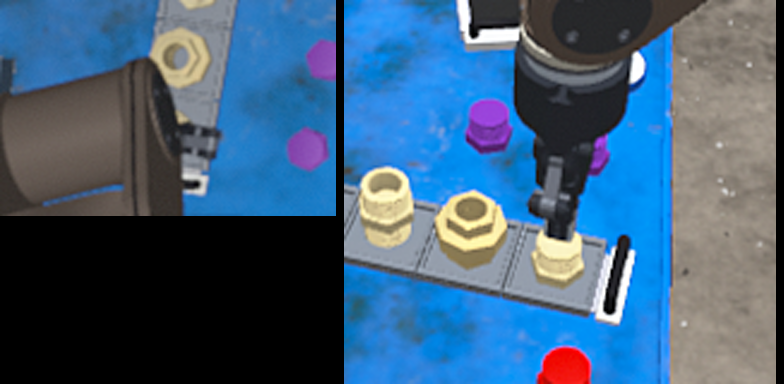

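```bash
python3 - <<'E'
from h import *
s=ctrl.get_state();p=s["eef_pos"];T=R.from_quat(s["tcp_rot"]).as_matrix()
out=[]
for n,b in(("side",(310,260,390,350)),("top",(180,235,260,325))):
    c=cams.read_camera(n);V=np.array(c["view"]);a=c["color"][:,:,::-1].copy()
    a=cv2.resize(a[b[1]:b[3],b[0]:b[2]],None,fx=5,fy=5,interpolation=cv2.INTER_CUBIC)
    for d,col in((0,(0,0,255)),(.019,(0,255,0)),(.073,(255,0,255))):
        q=V[:3,:3]@(p-T[:,0]*d)+V[:3,3];u=(c["fx"]*q[0]/q[2]+c["cx"]-b[0])*5;v=(c["fy"]*q[1]/q[2]+c["cy"]-b[1])*5
        cv2.circle(a,(int(u),int(v)),4,col,1)
    out.append(a[:450,:395])
cv2.imwrite("pics/plug3.png",np.hstack(out))
E
```

```text
(no output)
```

View pics/plug3.png

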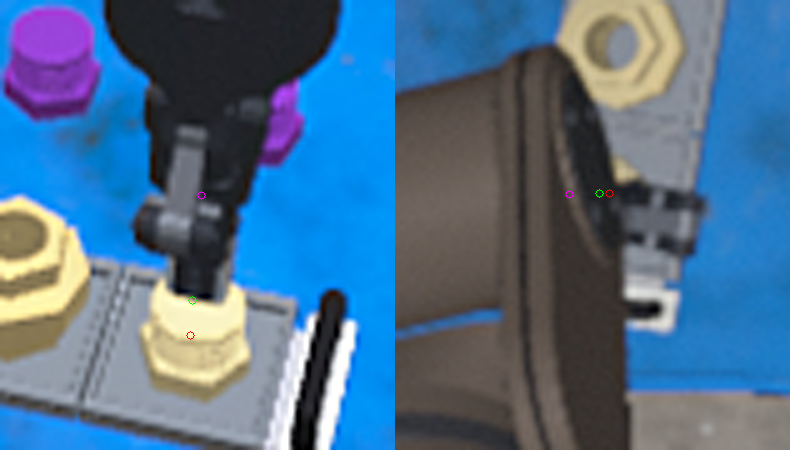

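The side crop shows the shut fingertips at crop (200,298), right on the plug's flat top (z = 39 mm). The reported TCP there is z = 14.6 mm, so the real finger ends look about 22 mm higher than reported. A gentle touch on the plug top will check this.

>>> play_rows --rows '[[0, [0.005, 0, 0], [0, 0, 0]], [0, [0.01, 0, 0], [0, 0, 0]], [0, [0.01, 0, 0], [0, 0, 0]], [0, [0.01, 0, 0], [0, 0, 0]]]'

```text
time: 3.33
eef_pos: [0.4056, 0.2135, 0.0114]
tcp_rot: [-0.463, 0.535, 0.463, 0.534]
contact_force: [0.4, -0.7, 0.2]
opening: -0.001
```

>>> play_rows --rows '[[0, [0.005, 0, 0], [0, 0, 0]], [0, [0.01, 0, 0], [0, 0, 0]], [0, [0.01, 0, 0], [0, 0, 0]], [0, [0.01, 0, 0], [0, 0, 0]]]'

```text
time: 3.67
eef_pos: [0.4057, 0.2135, 0.0085]
tcp_rot: [-0.463, 0.535, 0.463, 0.534]
contact_force: [0.0, -0.6, -0.1]
opening: 0.003
```

```bash
python3 - <<'E'
from h import *
look("plug4.png",None,(310,260,390,350),5,6)
E
```

```text
(no output)
```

View pics/plug4.png

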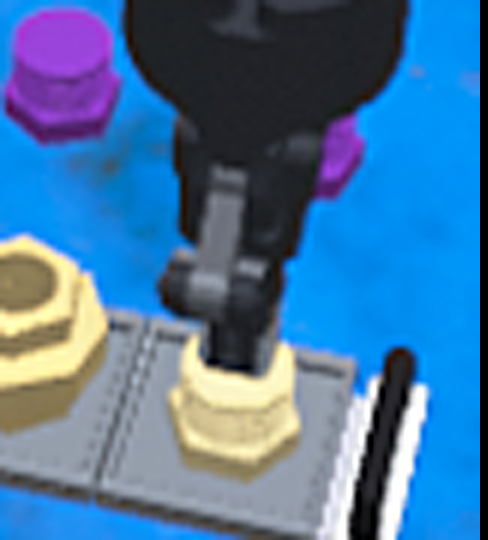

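The tip is at image (350,322), almost on the plug's top disc. I'll lower another 3 mm to find contact.

>>> play_rows --rows '[[0, [0.005, 0, 0], [0, 0, 0]], [0, [0.01, 0, 0], [0, 0, 0]], [0, [0.01, 0, 0], [0, 0, 0]], [0, [0.01, 0, 0], [0, 0, 0]]]'

```text
time: 4.05
eef_pos: [0.406, 0.2136, 0.0084]
tcp_rot: [-0.463, 0.535, 0.463, 0.534]
contact_force: [-7.6, -2.8, 18.8]
opening: -0.001
```

Contact came at reported z = 8.5 mm against the known top at 39 mm. So the true finger ends sit about 30 mm above the reported TCP, and I'll aim for a reported z near -16 mm. Next: lift, open, descend and grip.

>>> play_rows --rows '[[0, [-0.12, 0, 0], [0, 0, 0]], [100, [-0.16, 0, 0], [0, 0, 0]], [100, [-0.16, 0, 0], [0, 0, 0]], [100, [-0.16, 0, 0], [0, 0, 0]], [100, [-0.16, 0, 0], [0, 0, 0]], [100, [-0.16, 0, 0], [0, 0, 0]], [100, [-0.16, 0, 0], [0, 0, 0]], [100, [-0.16, 0, 0], [0, 0, 0]], [100, [-0.16, 0, 0], [0, 0, 0]]]'

```text
time: 4.8
eef_pos: [0.4053, 0.2134, 0.0529]
tcp_rot: [-0.463, 0.535, 0.463, 0.534]
contact_force: [0.0, -0.0, 0.0]
opening: 1.005
```

```bash
python3 - <<'E'
from h import *
s=ctrl.get_state();print(s["eef_pos"],s["opening"],s["contact_force"])
go(.405,.2135,-.016,1.43)
E
```

```text
[0.40530468 0.21341688 0.0529084 ] 1.0046643562661084 [ 0.0445212  -0.03261651  0.02815741]
[0.2297, 0.0007, 0.0003] [-0.0015, -0.0003, -0.0008] q6 -1.17
[0.2297, 0.0007, 0.0003] [1.9985, -0.0013, 0.0005] q6 -1.17
```

>>> play_rows --rows '[[100, [0.11, 0, 0], [0, 0, 0]], [100, [0.22, 0, 0], [0, 0, 0]], [100, [0.23, 0, 0], [0, 0, 0]], [100, [0.23, 0, 0], [0, 0, 0]], [0, [0.23, 0, 0], [0, 0, 0]], [0, [0.23, 0, 0], [0, 0, 0]], [0, [0.23, 0, 0], [0, 0, 0]], [0, [0.23, 0, 0], [0, 0, 0]], [0, [0.23, 0, 0], [0, 0, 0]], [0, [0.23, 0, 0], [0, 0, 0]]]'

```text
time: 5.63
eef_pos: [0.4071, 0.214, -0.0134]
tcp_rot: [-0.463, 0.534, 0.463, 0.535]
contact_force: [-1.2, -0.9, 7.1]
opening: 0.379
```

>>> play_rows --rows '[[0, [0, 0, 0], [0, 0, 0]], [0, [0, 0, 0], [0, 0, 0]], [0, [0, 0, 0], [0, 0, 0]]]'

```text
time: 5.88
eef_pos: [0.4072, 0.214, -0.0134]
tcp_rot: [-0.463, 0.534, 0.463, 0.535]
contact_force: [-1.9, -0.5, 6.5]
opening: 0.379
```

Gripped: opening 0.379 is 32 mm, matching the 33 mm round part. I'll lift and check that it holds.

>>> play_rows --rows '[[0, [-0.13, 0, 0], [0, 0, 0]], [0, [-0.26, 0, 0], [0, 0, 0]], [0, [-0.39, 0, 0], [0, 0, 0]], [0, [-0.4, 0, 0], [0, 0, 0]], [0, [-0.4, 0, 0], [0, 0, 0]]]'

```text
time: 6.3
eef_pos: [0.4084, 0.2143, 0.1085]
tcp_rot: [-0.464, 0.532, 0.462, 0.537]
contact_force: [-0.6, 0.2, -1.7]
opening: 0.378
```

```bash
python3 - <<'E'
from h import *
go(.528,-.287,.11,.218)
E
```

```text
[-0.0054, -0.6328, -1.5972] [0.7702, 0.0049, 0.0031] q6 -1.17
[-0.0054, -0.6328, -1.5972] [-1.2298, -0.0034, 0.0054] q6 -1.17
```

>>> play_rows --rows '[[0, [0, -0.5, -1.0], [0.77, 0, 0]], [0, [0, -0.5, -1.0], [0.77, 0, 0]], [0, [0, -0.5, -1.0], [0.77, 0, 0]], [0, [0, -0.5, -1.0], [0.77, 0, 0]], [0, [0, -0.5, -1.0], [0.77, 0, 0]], [0, [0, -0.5, -1.0], [0.77, 0, 0]], [0, [0, -0.5, -1.0], [0.77, 0, 0]], [0, [0, -0.5, -1.0], [0.77, 0, 0]], [0, [0, -0.5, -1.0], [0.77, 0, 0]], [0, [0, -0.5, -1.0], [0.77, 0, 0]]]'

```text
time: 7.13
eef_pos: [0.5106, -0.1071, 0.1024]
tcp_rot: [-0.073, 0.704, 0.074, 0.702]
contact_force: [-0.3, -0.0, -2.8]
opening: 0.377
```

```bash
python3 - <<'E'
from h import *
go(.528,-.287,.06,.218)
E
```

```text
[0.1405, -0.599, -0.0668] [-0.0063, -0.0019, -0.0012] q6 -0.61
[0.1405, -0.599, -0.0668] [1.9937, -0.0019, 0.003] q6 -0.61
```

>>> play_rows --rows '[[0, [0.02, -0.6, -0.067], [0, 0, 0]], [0, [0.02, -0.6, -0.067], [0, 0, 0]], [0, [0.02, -0.6, -0.067], [0, 0, 0]], [0, [0.02, -0.6, -0.067], [0, 0, 0]], [0, [0.02, -0.6, -0.067], [0, 0, 0]], [0, [0.14, -0.6, -0.067], [0, 0, 0]], [0, [0.14, -0.6, -0.067], [0, 0, 0]], [0, [0.14, -0.6, -0.067], [0, 0, 0]]]'

```text
time: 7.8
eef_pos: [0.5277, -0.2825, 0.0582]
tcp_rot: [-0.074, 0.705, 0.079, 0.7]
contact_force: [-0.4, 0.2, -0.7]
opening: 0.377
```

```bash
python3 - <<'E'
from h import *
print(ctrl.get_state()["eef_pos"])
look("place1.png",(300,180,480,290),(270,140,380,270),2.6,2.8)
go(.528,-.287,-.012,.218)
E
```

```text
[ 0.5276925  -0.28252123  0.05824883]
[0.2473, -0.0088, -0.0101] [0.0006, -0.0006, -0.0008] q6 -0.88
[0.2473, -0.0088, -0.0101] [-1.9994, 0.0013, -0.0009] q6 -0.88
```

View pics/place1.png

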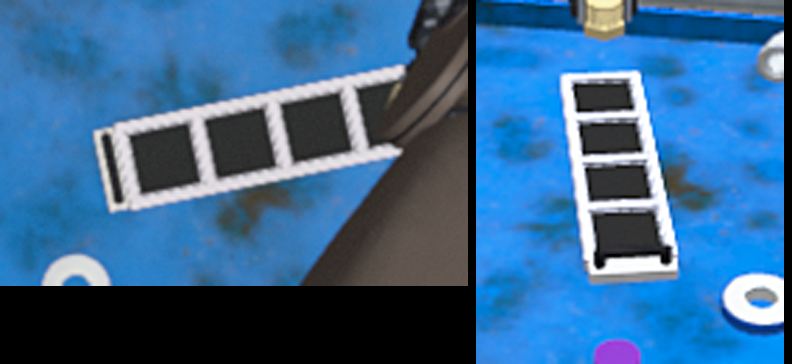

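The side view shows the plug held upright at crop (605,20), beyond pocket 4. I'll compare its pixel with the expected projection.

```bash
cat >> h.py <<'E'
def proj(n,p):
    c=cams.read_camera(n);V=np.array(c["view"]);q=V[:3,:3]@np.array(p)+V[:3,3];return (c["fx"]*q[0]/q[2]+c["cx"],c["fy"]*q[1]/q[2]+c["cy"])
E
python3 - <<'E'
from h import *
s=ctrl.get_state();p=s["eef_pos"];print(p,p[2]+.0214)
for d in(0,.01,-.01):print(proj("side",p+[0,0,.0214+d]),proj("side",p+[0,d,.0214]))
go(.528,-.287,-.012,.218)
E
```

```text
[ 0.53046753 -0.28384334  0.0621897 ] 0.08358969510409693
(np.float64(314.1760859882764), np.float64(147.94356819124965)) (np.float64(314.1760859882764), np.float64(147.94356819124965))
(np.float64(314.20225509824326), np.float64(144.3507579615037)) (np.float64(313.66079968490055), np.float64(149.9998699709837))
(np.float64(314.1501900368206), np.float64(151.49887593451157)) (np.float64(314.68514723837717), np.float64(145.91210811222555))
[0.2529, -0.0042, -0.0133] [0.0006, 0.0008, 0.001] q6 -0.88
[0.2529, -0.0042, -0.0133] [-1.9994, -0.0016, 0.0013] q6 -0.88
```

>>> play_rows --rows '[[0, [0.1, -0.004, -0.007], [0, 0, 0]], [0, [0.2, -0.004, -0.007], [0, 0, 0]], [0, [0.255, -0.004, -0.007], [0, 0, 0]], [0, [0.255, -0.004, -0.007], [0, 0, 0]], [0, [0.255, -0.004, -0.007], [0, 0, 0]], [0, [0.255, -0.004, -0.007], [0, 0, 0]], [100, [0.255, -0.004, -0.007], [0, 0, 0]], [100, [0.255, -0.004, -0.007], [0, 0, 0]], [100, [0.255, -0.004, -0.007], [0, 0, 0]], [100, [0.255, -0.004, -0.007], [0, 0, 0]]]'

```text
time: 9.03
eef_pos: [0.5293, -0.2867, -0.0133]
tcp_rot: [-0.077, 0.703, 0.077, 0.703]
contact_force: [0.0, 0.3, 0.5]
opening: 0.921
```

>>> play_rows --rows '[[100, [0, 0, 0], [0, 0, 0]], [100, [-0.1, 0, 0], [0, 0, 0]], [100, [-0.2, 0, 0], [0, 0, 0]], [100, [-0.3, 0, 0], [0, 0, 0]], [100, [-0.4, 0, 0], [0, 0, 0]], [100, [-0.4, 0, 0], [0, 0, 0]]]'

```text
time: 9.53
eef_pos: [0.5329, -0.2894, 0.1142]
tcp_rot: [-0.08, 0.699, 0.074, 0.706]
contact_force: [0.9, -0.9, 1.6]
opening: 1.001
```

```bash
python3 - <<'E'
from h import *
go(.470,.206,.11,1.43)
E
```

```text
[-0.002, 1.6575, 0.1529] [-0.7714, 0.0008, 0.0091] q6 -0.88
[-0.002, 1.6575, 0.1529] [1.2286, 0.0101, -0.0008] q6 -0.88
```

>>> play_rows --rows '[[100, [0, 1.0, 0.09], [-0.77, 0, 0]], [100, [0, 1.0, 0.09], [-0.77, 0, 0]], [100, [0, 1.0, 0.09], [-0.77, 0, 0]], [100, [0, 1.0, 0.09], [-0.77, 0, 0]], [100, [0, 1.0, 0.09], [-0.77, 0, 0]], [100, [0, 1.0, 0.09], [-0.77, 0, 0]], [100, [0, 1.0, 0.09], [-0.77, 0, 0]], [100, [0, 1.0, 0.09], [-0.77, 0, 0]], [100, [0, 1.0, 0.09], [-0.77, 0, 0]], [100, [0, 1.0, 0.09], [-0.77, 0, 0]]]'

```text
time: 10.37
eef_pos: [0.49, 0.0137, 0.1059]
tcp_rot: [-0.465, 0.533, 0.465, 0.532]
contact_force: [0.5, -1.2, -0.2]
opening: 1.002
```

```bash
python3 - <<'E'
from h import *
look("place1b.png",(330,195,480,270),None,5,3)
go(.470,.206,.08,1.43)
E
```

```text
[0.0864, 0.1525, 0.6281] [0.0041, -0.0, -0.0] q6 -1.62
[0.0864, 0.1525, 0.6281] [-1.9959, 0.0001, -0.0001] q6 -1.62
```

View pics/place1b.png

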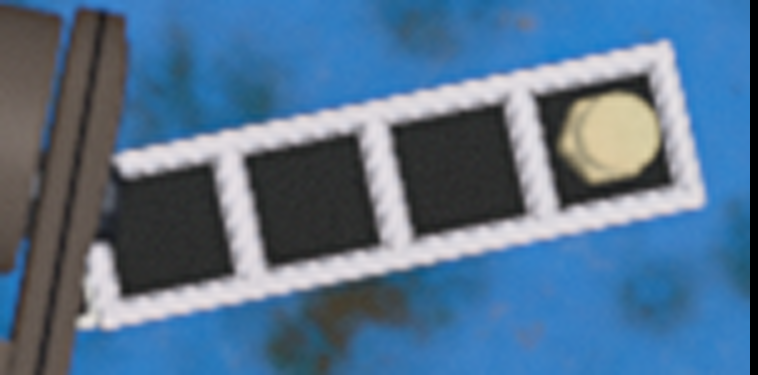

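The plug stands centred in pocket 4, at crop (607,137) against the pocket centre (604,140). Next is the union.

>>> play_rows --rows '[[100, [0, 0.15, 0.628], [0, 0, 0]], [100, [0, 0.15, 0.628], [0, 0, 0]], [100, [0, 0.15, 0.628], [0, 0, 0]], [100, [0, 0.15, 0.628], [0, 0, 0]], [100, [0, 0.15, 0.628], [0, 0, 0]], [100, [0.085, 0.152, 0.628], [0, 0, 0]], [100, [0.085, 0.152, 0.628], [0, 0, 0]], [100, [0.085, 0.152, 0.628], [0, 0, 0]], [100, [0.085, 0.152, 0.628], [0, 0, 0]]]'

```text
time: 11.17
eef_pos: [0.4723, 0.2046, 0.0808]
tcp_rot: [-0.462, 0.535, 0.463, 0.535]
contact_force: [-0.2, 0.9, 0.6]
opening: 0.998
```

```bash
python3 - <<'E'
from h import *
s=ctrl.get_state();print(s["eef_pos"],s["dq"].round(2))
go(.470,.206,-.017,1.43)
E
```

```text
[0.47228144 0.20456843 0.08076004] [-0.01 -0.01 -0.02  0.   -0.   -0.  ]
[0.3259, 0.0081, 0.0037] [-0.0026, -0.0002, -0.0003] q6 -1.21
[0.3259, 0.0081, 0.0037] [1.9974, -0.0004, 0.0003] q6 -1.21
```

>>> play_rows --rows '[[100, [0.1, 0.005, 0.004], [0, 0, 0]], [100, [0.2, 0.005, 0.004], [0, 0, 0]], [100, [0.3, 0.005, 0.004], [0, 0, 0]], [100, [0.326, 0.005, 0.004], [0, 0, 0]], [100, [0.326, 0.005, 0.004], [0, 0, 0]], [0, [0.326, 0.005, 0.004], [0, 0, 0]], [0, [0.326, 0.005, 0.004], [0, 0, 0]], [0, [0.326, 0.005, 0.004], [0, 0, 0]], [0, [0.326, 0.005, 0.004], [0, 0, 0]], [0, [0.326, 0.005, 0.004], [0, 0, 0]]]'

```text
time: 12.0
eef_pos: [0.473, 0.2068, -0.0144]
tcp_rot: [-0.464, 0.533, 0.462, 0.536]
contact_force: [-1.5, -0.9, 5.6]
opening: 0.604
```

>>> play_rows --rows '[[0, [0, 0, 0], [0, 0, 0]], [0, [0, 0, 0], [0, 0, 0]], [0, [0, 0, 0], [0, 0, 0]]]' --force 50

```text
time: 12.25
eef_pos: [0.473, 0.2068, -0.0143]
tcp_rot: [-0.464, 0.533, 0.462, 0.536]
contact_force: [-1.7, -1.8, 6.2]
opening: 0.599
```

Opening 0.60 is 51 mm, close to the 54 mm nut. Lifting and carrying to pocket 3 at about (0.5135, -0.222).

>>> play_rows --rows '[[0, [-0.12, 0, 0], [0, 0, 0]], [0, [-0.24, 0, 0], [0, 0, 0]], [0, [-0.36, 0, 0], [0, 0, 0]], [0, [-0.42, 0, 0], [0, 0, 0]], [0, [-0.42, 0, 0], [0, 0, 0]], [0, [-0.42, 0, 0], [0, 0, 0]]]'

```text
time: 12.75
eef_pos: [0.4716, 0.2069, 0.1102]
tcp_rot: [-0.464, 0.533, 0.462, 0.536]
contact_force: [0.4, 0.3, -3.5]
opening: 0.594
```

```bash
python3 - <<'E'
from h import *
go(.5135,-.222,.11,.218)
E
```

```text
[0.0002, -0.342, -1.395] [0.7702, 0.002, 0.0014] q6 -1.21
[0.0002, -0.342, -1.395] [-1.2298, -0.0015, 0.0022] q6 -1.21
```

>>> play_rows --rows '[[0, [0, -0.25, -1.0], [0.77, 0, 0]], [0, [0, -0.25, -1.0], [0.77, 0, 0]], [0, [0, -0.25, -1.0], [0.77, 0, 0]], [0, [0, -0.25, -1.0], [0.77, 0, 0]], [0, [0, -0.25, -1.0], [0.77, 0, 0]], [0, [0, -0.25, -1.0], [0.77, 0, 0]], [0, [0, -0.25, -1.0], [0.77, 0, 0]], [0, [0, -0.25, -1.0], [0.77, 0, 0]], [0, [0, -0.25, -1.0], [0.77, 0, 0]], [0, [0, -0.25, -1.0], [0.77, 0, 0]]]'

```text
time: 13.58
eef_pos: [0.5003, -0.1019, 0.1056]
tcp_rot: [-0.073, 0.705, 0.075, 0.701]
contact_force: [-1.0, -0.3, -1.5]
opening: 0.596
```

```bash
python3 - <<'E'
from h import *
go(.5135,-.222,.06,.218)
E
```

```text
[0.1509, -0.4011, -0.0392] [-0.0056, -0.003, -0.0021] q6 -0.61
[0.1509, -0.4011, -0.0392] [1.9944, -0.0034, 0.0046] q6 -0.61
```

>>> play_rows --rows '[[0, [0, -0.4, -0.039], [0, 0, 0]], [0, [0, -0.4, -0.039], [0, 0, 0]], [0, [0, -0.4, -0.039], [0, 0, 0]], [0, [0.15, -0.4, -0.039], [0, 0, 0]], [0, [0.15, -0.4, -0.039], [0, 0, 0]], [0, [0.15, -0.4, -0.039], [0, 0, 0]], [0, [0.15, -0.4, -0.039], [0, 0, 0]], [0, [0.15, -0.4, -0.039], [0, 0, 0]]]'

```text
time: 14.25
eef_pos: [0.5172, -0.2201, 0.0643]
tcp_rot: [-0.077, 0.703, 0.077, 0.703]
contact_force: [0.5, 0.4, -2.1]
opening: 0.597
```

```bash
python3 - <<'E'
from h import *
print(ctrl.get_state()["eef_pos"])
go(.5135,-.222,-.0135,.218)
E
```

```text
[ 0.51721247 -0.22014935  0.06431681]
[0.2594, -0.0032, -0.0136] [0.0007, 0.0003, 0.0003] q6 -0.8
[0.2594, -0.0032, -0.0136] [-1.9993, -0.0004, 0.0005] q6 -0.8
```

>>> play_rows --rows '[[0, [0.1, -0.003, -0.008], [0, 0, 0]], [0, [0.2, -0.003, -0.01], [0, 0, 0]], [0, [0.26, -0.003, -0.01], [0, 0, 0]], [0, [0.26, -0.003, -0.01], [0, 0, 0]], [0, [0.26, -0.003, -0.01], [0, 0, 0]], [0, [0.26, -0.003, -0.01], [0, 0, 0]], [100, [0.26, -0.003, -0.01], [0, 0, 0]], [100, [0.26, -0.003, -0.01], [0, 0, 0]], [100, [0.26, -0.003, -0.01], [0, 0, 0]], [100, [0.26, -0.003, -0.01], [0, 0, 0]]]'

```text
time: 15.08
eef_pos: [0.5148, -0.2226, -0.0132]
tcp_rot: [-0.077, 0.702, 0.077, 0.703]
contact_force: [-0.4, -0.6, 0.1]
opening: 0.998
```

>>> play_rows --rows '[[100, [0, 0, 0], [0, 0, 0]], [100, [-0.1, 0, 0], [0, 0, 0]], [100, [-0.2, 0, 0], [0, 0, 0]], [100, [-0.3, 0, 0], [0, 0, 0]], [100, [-0.42, 0, 0], [0, 0, 0]], [100, [-0.42, 0, 0], [0, 0, 0]]]'

```text
time: 15.58
eef_pos: [0.5186, -0.2251, 0.1204]
tcp_rot: [-0.08, 0.699, 0.074, 0.707]
contact_force: [0.6, -0.8, -0.2]
opening: 1.002
```

```bash
python3 - <<'E'
from h import *
go(.5353,.1944,.11,1.43)
E
```

```text
[0.0241, 1.3535, 0.3567] [-0.7714, 0.0016, 0.0098] q6 -0.81
[0.0241, 1.3535, 0.3567] [1.2286, 0.0108, -0.0018] q6 -0.81
```

>>> play_rows --rows '[[100, [0, 1.0, 0.26], [-0.77, 0, 0]], [100, [0, 1.0, 0.26], [-0.77, 0, 0]], [100, [0, 1.0, 0.26], [-0.77, 0, 0]], [100, [0, 1.0, 0.26], [-0.77, 0, 0]], [100, [0, 1.0, 0.26], [-0.77, 0, 0]], [100, [0, 1.0, 0.26], [-0.77, 0, 0]], [100, [0, 1.0, 0.26], [-0.77, 0, 0]], [100, [0, 1.0, 0.26], [-0.77, 0, 0]], [100, [0, 1.0, 0.26], [-0.77, 0, 0]], [100, [0, 1.0, 0.26], [-0.77, 0, 0]]]'

```text
time: 16.42
eef_pos: [0.5251, 0.0893, 0.1118]
tcp_rot: [-0.465, 0.532, 0.465, 0.532]
contact_force: [-0.5, 0.3, -0.1]
opening: 0.999
```

```bash
python3 - <<'E'
from h import *
look("place2.png",(330,190,480,270),(195,270,395,360),2.6,2)
go(.5353,.1944,.08,1.43)
E
```

```text
[0.1059, 0.0171, 0.3555] [-0.0009, -0.0, 0.0001] q6 -1.45
[0.1059, 0.0171, 0.3555] [1.9991, 0.0001, 0.0] q6 -1.45
```

View pics/place2.png

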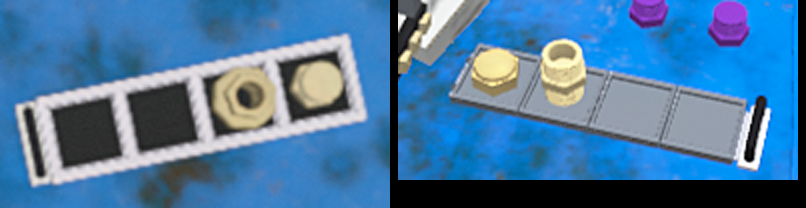

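The union stands in pocket 3, and the nipple and cap are undisturbed. Now the nipple.

>>> play_rows --rows '[[100, [0, 0.016, 0.355], [0, 0, 0]], [100, [0, 0.016, 0.355], [0, 0, 0]], [100, [0, 0.016, 0.355], [0, 0, 0]], [100, [0.1, 0.016, 0.355], [0, 0, 0]], [100, [0.1, 0.016, 0.355], [0, 0, 0]], [100, [0.1, 0.016, 0.355], [0, 0, 0]], [100, [0.1, 0.016, 0.355], [0, 0, 0]]]'

```text
time: 17.1
eef_pos: [0.5358, 0.1929, 0.082]
tcp_rot: [-0.462, 0.535, 0.462, 0.535]
contact_force: [1.0, -0.2, -0.4]
opening: 1.0
```

```bash
python3 - <<'E'
from h import *
s=ctrl.get_state();print(s["eef_pos"])
go(.5353,.1944,-.016,1.43)
E
```

```text
[0.53576586 0.19289993 0.08200994]
[0.3267, 0.0021, 0.0048] [-0.0028, -0.0002, -0.0003] q6 -1.26
[0.3267, 0.0021, 0.0048] [1.9972, -0.0005, 0.0003] q6 -1.26
```

>>> play_rows --rows '[[100, [0.1, 0.002, 0.005], [0, 0, 0]], [100, [0.2, 0.002, 0.005], [0, 0, 0]], [100, [0.3, 0.002, 0.005], [0, 0, 0]], [100, [0.325, 0.002, 0.005], [0, 0, 0]], [100, [0.325, 0.002, 0.005], [0, 0, 0]], [0, [0.325, 0.002, 0.005], [0, 0, 0]], [0, [0.325, 0.002, 0.005], [0, 0, 0]], [0, [0.325, 0.002, 0.005], [0, 0, 0]], [0, [0.325, 0.002, 0.005], [0, 0, 0]], [0, [0.325, 0.002, 0.005], [0, 0, 0]]]'

```text
time: 17.93
eef_pos: [0.5372, 0.1955, -0.0131]
tcp_rot: [-0.464, 0.533, 0.462, 0.536]
contact_force: [-1.7, -0.5, 6.1]
opening: 0.463
```

>>> play_rows --rows '[[0, [0, 0, 0], [0, 0, 0]], [0, [0, 0, 0], [0, 0, 0]], [0, [0, 0, 0], [0, 0, 0]], [0, [0, 0, 0], [0, 0, 0]]]'

```text
time: 18.27
eef_pos: [0.5372, 0.1955, -0.0131]
tcp_rot: [-0.464, 0.533, 0.462, 0.536]
contact_force: [-0.9, -1.3, 6.3]
opening: 0.459
```

>>> play_rows --rows '[[0, [-0.12, 0, 0], [0, 0, 0]], [0, [-0.24, 0, 0], [0, 0, 0]], [0, [-0.36, 0, 0], [0, 0, 0]], [0, [-0.42, 0, 0], [0, 0, 0]], [0, [-0.42, 0, 0], [0, 0, 0]], [0, [-0.42, 0, 0], [0, 0, 0]]]'

```text
time: 18.77
eef_pos: [0.5363, 0.1955, 0.1122]
tcp_rot: [-0.464, 0.533, 0.462, 0.536]
contact_force: [0.2, -0.6, -0.3]
opening: 0.459
```

```bash
python3 - <<'E'
from h import *
go(.499,-.1577,.11,.218)
E
```

```text
[0.006, -0.0446, -1.183] [0.7702, 0.0021, 0.0016] q6 -1.26
[0.006, -0.0446, -1.183] [-1.2298, -0.0017, 0.0023] q6 -1.26
```

>>> play_rows --rows '[[0, [0, -0.04, -1.0], [0.77, 0, 0]], [0, [0, -0.04, -1.0], [0.77, 0, 0]], [0, [0, -0.04, -1.0], [0.77, 0, 0]], [0, [0, -0.04, -1.0], [0.77, 0, 0]], [0, [0, -0.04, -1.0], [0.77, 0, 0]], [0, [0, -0.04, -1.0], [0.77, 0, 0]], [0, [0, -0.04, -1.0], [0.77, 0, 0]], [0, [0, -0.04, -1.0], [0.77, 0, 0]], [0, [0, -0.04, -1.0], [0.77, 0, 0]], [0, [0, -0.04, -1.0], [0.77, 0, 0]]]'

```text
time: 19.6
eef_pos: [0.5025, -0.1041, 0.1076]
tcp_rot: [-0.073, 0.705, 0.075, 0.702]
contact_force: [-0.4, -0.1, -1.1]
opening: 0.464
```

```bash
python3 - <<'E'
from h import *
go(.499,-.1577,.06,.218)
E
```

```text
[0.1583, -0.1727, -0.0478] [-0.0053, -0.0026, -0.0019] q6 -0.61
[0.1583, -0.1727, -0.0478] [1.9947, -0.0029, 0.0041] q6 -0.61
```

>>> play_rows --rows '[[0, [0, -0.17, -0.047], [0, 0, 0]], [0, [0, -0.17, -0.047], [0, 0, 0]], [0, [0.14, -0.17, -0.047], [0, 0, 0]], [0, [0.14, -0.17, -0.047], [0, 0, 0]], [0, [0.14, -0.17, -0.047], [0, 0, 0]], [0, [0.14, -0.17, -0.047], [0, 0, 0]], [0, [0.14, -0.17, -0.047], [0, 0, 0]]]'

```text
time: 20.18
eef_pos: [0.5024, -0.1562, 0.0693]
tcp_rot: [-0.077, 0.702, 0.077, 0.703]
contact_force: [-0.1, 0.3, -0.6]
opening: 0.457
```

```bash
python3 - <<'E'
from h import *
print(ctrl.get_state()["eef_pos"])
go(.499,-.1577,-.0125,.218)
E
```

```text
[ 0.50240724 -0.15618639  0.0693332 ]
[0.2728, -0.0022, -0.0125] [0.0005, 0.0007, 0.0006] q6 -0.71
[0.2728, -0.0022, -0.0125] [-1.9995, -0.0009, 0.0011] q6 -0.71
```

>>> play_rows --rows '[[0, [0.1, -0.002, -0.01], [0, 0, 0]], [0, [0.2, -0.002, -0.01], [0, 0, 0]], [0, [0.273, -0.002, -0.01], [0, 0, 0]], [0, [0.273, -0.002, -0.01], [0, 0, 0]], [0, [0.273, -0.002, -0.01], [0, 0, 0]], [0, [0.273, -0.002, -0.01], [0, 0, 0]], [100, [0.273, -0.002, -0.01], [0, 0, 0]], [100, [0.273, -0.002, -0.01], [0, 0, 0]], [100, [0.273, -0.002, -0.01], [0, 0, 0]], [100, [0.273, -0.002, -0.01], [0, 0, 0]]]'

```text
time: 21.02
eef_pos: [0.4995, -0.1578, -0.0128]
tcp_rot: [-0.077, 0.702, 0.077, 0.703]
contact_force: [0.2, -0.3, -1.0]
opening: 0.983
```

>>> play_rows --rows '[[100, [0, 0, 0], [0, 0, 0]], [100, [-0.1, 0, 0], [0, 0, 0]], [100, [-0.2, 0, 0], [0, 0, 0]], [100, [-0.3, 0, 0], [0, 0, 0]], [100, [-0.42, 0, 0], [0, 0, 0]], [100, [-0.42, 0, 0], [0, 0, 0]]]'

```text
time: 21.52
eef_pos: [0.5036, -0.1599, 0.1206]
tcp_rot: [-0.08, 0.699, 0.074, 0.707]
contact_force: [1.3, -1.0, 0.7]
opening: 0.998
```

```bash
python3 - <<'E'
from h import *
go(.601,.1855,.11,1.43)
E
```

```text
[0.0316, 1.054, 0.5659] [-0.7713, 0.0024, 0.0094] q6 -0.72
[0.0316, 1.054, 0.5659] [1.2286, 0.0104, -0.0027] q6 -0.72
```

>>> play_rows --rows '[[100, [0, 0.95, 0.42], [-0.77, 0, 0]], [100, [0, 0.95, 0.42], [-0.77, 0, 0]], [100, [0, 0.95, 0.42], [-0.77, 0, 0]], [100, [0, 0.95, 0.42], [-0.77, 0, 0]], [100, [0, 0.95, 0.42], [-0.77, 0, 0]], [100, [0, 0.95, 0.42], [-0.77, 0, 0]], [100, [0, 0.95, 0.42], [-0.77, 0, 0]], [100, [0, 0.95, 0.42], [-0.77, 0, 0]], [100, [0, 0.95, 0.42], [-0.77, 0, 0]], [100, [0, 0.95, 0.42], [-0.77, 0, 0]]]'

```text
time: 22.35
eef_pos: [0.5602, 0.1499, 0.1122]
tcp_rot: [-0.465, 0.532, 0.465, 0.532]
contact_force: [0.8, -0.3, -0.1]
opening: 0.998
```

```bash
python3 - <<'E'
from h import *
go(.601,.1855,.08,1.43)
E
```

```text
[0.1071, -0.1189, 0.1359] [0.0041, -0.0, -0.0001] q6 -1.35
[0.1071, -0.1189, 0.1359] [-1.9959, 0.0001, -0.0] q6 -1.35
```

>>> play_rows --rows '[[100, [0, -0.119, 0.136], [0, 0, 0]], [100, [0, -0.119, 0.136], [0, 0, 0]], [100, [0.1, -0.119, 0.136], [0, 0, 0]], [100, [0.1, -0.119, 0.136], [0, 0, 0]], [100, [0.1, -0.119, 0.136], [0, 0, 0]], [100, [0.1, -0.119, 0.136], [0, 0, 0]], [100, [0.1, -0.119, 0.136], [0, 0, 0]]]'

```text
time: 22.93
eef_pos: [0.6019, 0.1831, 0.0837]
tcp_rot: [-0.463, 0.534, 0.463, 0.535]
contact_force: [0.6, 0.4, 1.0]
opening: 1.001
```

```bash
python3 - <<'E'
from h import *
print(ctrl.get_state()["eef_pos"])
look("cap1.png",(200,110,350,230),(170,170,310,340),2.6,2.8)
go(.601,.1855,-.0175,1.43)
E
```

```text
[0.60192821 0.18308505 0.08371253]
[0.3383, 0.0056, 0.0071] [-0.0017, 0.0004, 0.0014] q6 -1.29
[0.3383, 0.0056, 0.0071] [1.9983, 0.0022, -0.0006] q6 -1.29
```

View pics/cap1.png

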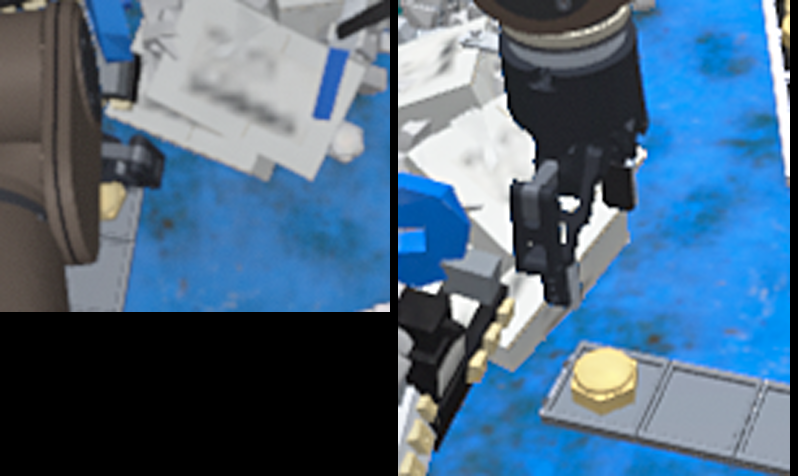

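Before descending beside the white panels, I'll triangulate their near corner for height and clearance.

```bash
python3 - <<'E'
from h import *
c=cams.read_camera("top")
for uv in((242,154),(304,179),(320,179)):
  print(uv)
  for z in(0,.03,.06,.09,.12):
    p=ray(c,*uv,z);print(z,p.round(3),np.round(proj("side",p),0),"crop",np.round((np.array(proj("side",p))-[170,170])*2.8+[398,0],0))
E
```

```text
(242, 154)
0 [0.676 0.182 0.   ] [207. 305.] crop [502. 377.]
0.03 [0.668 0.176 0.03 ] [210. 292.] crop [509. 342.]
0.06 [0.661 0.171 0.06 ] [213. 279.] crop [517. 305.]
0.09 [0.653 0.165 0.09 ] [215. 265.] crop [525. 267.]
0.12 [0.645 0.16  0.12 ] [218. 251.] crop [534. 228.]
(304, 179)
0 [0.621 0.041 0.   ] [252. 258.] crop [627. 245.]
0.03 [0.615 0.039 0.03 ] [254. 247.] crop [632. 215.]
0.06 [0.609 0.038 0.06 ] [256. 235.] crop [638. 183.]
0.09 [0.603 0.037 0.09 ] [258. 224.] crop [643. 150.]
0.12 [0.597 0.035 0.12 ] [260. 211.] crop [649. 116.]
(320, 179)
0 [0.622 0.005 0.   ] [255. 246.] crop [636. 214.]
0.03 [0.616 0.004 0.03 ] [257. 236.] crop [641. 185.]
0.06 [0.61  0.004 0.06 ] [259. 225.] crop [647. 154.]
0.09 [0.604 0.004 0.09 ] [261. 214.] crop [652. 122.]
0.12 [0.598 0.004 0.12 ] [263. 202.] crop [658.  89.]
```

The panel corner's top is only about 25 mm high and about 70 mm from the cap in x, so it's clear. I'll descend a little lower for the low cap.

>>> play_rows --rows '[[100, [0.1, 0.004, 0.005], [0, 0, 0]], [100, [0.2, 0.004, 0.005], [0, 0, 0]], [100, [0.3, 0.004, 0.005], [0, 0, 0]], [100, [0.35, 0.004, 0.005], [0, 0, 0]], [100, [0.35, 0.004, 0.005], [0, 0, 0]], [0, [0.35, 0.004, 0.005], [0, 0, 0]], [0, [0.35, 0.004, 0.005], [0, 0, 0]], [0, [0.35, 0.004, 0.005], [0, 0, 0]], [0, [0.35, 0.004, 0.005], [0, 0, 0]], [0, [0.35, 0.004, 0.005], [0, 0, 0]]]'

```text
time: 25.42
eef_pos: [0.6028, 0.1854, -0.0194]
tcp_rot: [-0.464, 0.533, 0.462, 0.536]
contact_force: [-0.1, -0.4, 6.1]
opening: 0.49
```

>>> play_rows --rows '[[0, [0, 0, 0], [0, 0, 0]], [0, [0, 0, 0], [0, 0, 0]], [0, [0, 0, 0], [0, 0, 0]], [0, [0, 0, 0], [0, 0, 0]]]'

```text
time: 25.75
eef_pos: [0.6028, 0.1854, -0.0194]
tcp_rot: [-0.464, 0.533, 0.462, 0.536]
contact_force: [-1.1, -0.6, 6.8]
opening: 0.49
```

>>> play_rows --rows '[[0, [-0.12, 0, 0], [0, 0, 0]], [0, [-0.24, 0, 0], [0, 0, 0]], [0, [-0.36, 0, 0], [0, 0, 0]], [0, [-0.43, 0, 0], [0, 0, 0]], [0, [-0.43, 0, 0], [0, 0, 0]], [0, [-0.43, 0, 0], [0, 0, 0]]]'

```text
time: 26.25
eef_pos: [0.6018, 0.1852, 0.1089]
tcp_rot: [-0.464, 0.533, 0.462, 0.536]
contact_force: [0.2, 0.2, -1.7]
opening: 0.488
```

```bash
python3 - <<'E'
from h import *
go(.4835,-.093,.11,.218)
E
```

```text
[-0.0062, 0.258, -0.974] [0.7701, 0.0025, 0.0021] q6 -1.29
[-0.0062, 0.258, -0.974] [-1.2299, -0.0023, 0.0028] q6 -1.29
```

>>> play_rows --rows '[[0, [0, 0.258, -0.97], [0.77, 0, 0]], [0, [0, 0.258, -0.97], [0.77, 0, 0]], [0, [0, 0.258, -0.97], [0.77, 0, 0]], [0, [0, 0.258, -0.97], [0.77, 0, 0]], [0, [0, 0.258, -0.97], [0.77, 0, 0]], [0, [0, 0.258, -0.97], [0.77, 0, 0]], [0, [0, 0.258, -0.97], [0.77, 0, 0]], [0, [0, 0.258, -0.97], [0.77, 0, 0]], [0, [0, 0.258, -0.97], [0.77, 0, 0]], [0, [0, 0.258, -0.97], [0.77, 0, 0]]]'

```text
time: 27.08
eef_pos: [0.4801, -0.0926, 0.104]
tcp_rot: [-0.073, 0.705, 0.075, 0.702]
contact_force: [-0.6, 0.0, -0.5]
opening: 0.484
```

>>> play_rows --rows '[[0, [0.13, 0, 0], [0, 0, 0]], [0, [0.13, 0, 0], [0, 0, 0]], [0, [0.13, 0, 0], [0, 0, 0]], [0, [0.13, 0, 0], [0, 0, 0]]]'

```text
time: 27.42
eef_pos: [0.4816, -0.0916, 0.0667]
tcp_rot: [-0.077, 0.704, 0.078, 0.702]
contact_force: [0.2, -0.1, -0.1]
opening: 0.489
```

```bash
python3 - <<'E'
from h import *
print(ctrl.get_state()["eef_pos"])
go(.4835,-.093,-.0185,.218)
E
```

```text
[ 0.48159041 -0.09161044  0.06667896]
[0.2839, -0.0063, 0.0058] [0.0003, -0.0012, -0.0009] q6 -0.61
[0.2839, -0.0063, 0.0058] [-1.9997, 0.0014, -0.002] q6 -0.61
```

>>> play_rows --rows '[[0, [0.1, -0.004, 0.006], [0, 0, 0]], [0, [0.2, -0.004, 0.006], [0, 0, 0]], [0, [0.284, -0.004, 0.006], [0, 0, 0]], [0, [0.284, -0.004, 0.006], [0, 0, 0]], [0, [0.284, -0.004, 0.006], [0, 0, 0]], [0, [0.284, -0.004, 0.006], [0, 0, 0]], [100, [0.284, -0.004, 0.006], [0, 0, 0]], [100, [0.284, -0.004, 0.006], [0, 0, 0]], [100, [0.284, -0.004, 0.006], [0, 0, 0]], [100, [0.284, -0.004, 0.006], [0, 0, 0]]]'

```text
time: 28.25
eef_pos: [0.4849, -0.093, -0.0168]
tcp_rot: [-0.077, 0.702, 0.077, 0.703]
contact_force: [-0.3, 0.0, 0.6]
opening: 0.992
```

>>> play_rows --rows '[[100, [0, 0, 0], [0, 0, 0]], [100, [-0.1, 0, 0], [0, 0, 0]], [100, [-0.2, 0, 0], [0, 0, 0]], [100, [-0.3, 0, 0], [0, 0, 0]], [100, [-0.42, 0, 0], [0, 0, 0]], [100, [-0.42, 0, 0], [0, 0, 0]], [100, [-0.5, 0, 0], [0, 0, 0]]]'

```text
time: 28.83
eef_pos: [0.4829, -0.0922, 0.1311]
tcp_rot: [-0.076, 0.704, 0.077, 0.702]
contact_force: [-1.3, -0.0, -1.8]
opening: 1.001
```

>>> play_rows --rows '[[100, [0, 0, 0.9], [0, 0, 0]], [100, [0, 0.9, 0], [0, 0, 0]], [100, [0, 0.9, 0], [0, 0, 0]], [100, [0, 0.9, 0], [0, 0, 0]], [100, [0, 0.9, 0], [0, 0, 0]], [100, [0, 0.9, 0], [0, 0, 0]], [100, [0, 0.9, 0], [0, 0, 0]], [100, [0, 0.9, 0], [0, 0, 0]], [100, [0, 0.9, 0], [0, 0, 0]], [100, [0, 0.9, 0], [0, 0, 0]]]'

```text
time: 29.67
eef_pos: [0.4254, 0.1717, 0.1321]
tcp_rot: [-0.078, 0.703, 0.078, 0.703]
contact_force: [-0.5, -0.0, 0.4]
opening: 0.999
```

```bash
python3 - <<'E'
from h import *
s=ctrl.get_state();print(s["eef_pos"],s["contact_force"])
look("final.png",(330,190,480,270),(280,150,360,250),3.4,3.2)
E
```

```text
[0.42535765 0.17174394 0.13214273] [-0.50846918 -0.03325087  0.3501363 ]
```

View pics/final.png

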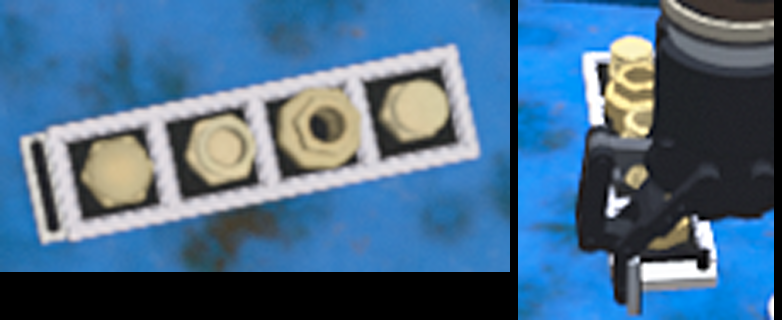

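The top view shows cap, nipple, union and plug in pockets 1 to 4 from the handle, at (117,171), (226,148), (322,125) and (421,107). I'll check these numerically and hand in if they fit.

```bash
python3 - <<'E'
from h import *
c=cams.read_camera("top");C=np.array([.5061,-.1898]);a=1.789;M=np.array([[np.cos(a),-np.sin(a)],[np.sin(a),np.cos(a)]])
ok=True
for n,(u,v),z,x in(("cap",(117,171),.033,.099),("nipple",(226,148),.06,.033),("union",(322,125),.056,-.033),("plug",(421,107),.039,-.099)):
    l=M.T@(ray(c,330+u/3.4-.35,190+v/3.4-.35,z)[:2]-C)-[x,0];print(n,l.round(4));ok&=np.abs(l).max()<.011
print(ok)
if ok: ctrl.sign_off()
E
```

```text
cap [0.0001 0.0007]
nipple [0.     0.0014]
union [ 0.004 -0.001]
plug [ 0.0023 -0.0005]
True
the job is handed in; nothing more can be done
```

I moved all four fittings to the plate in reverse order and handed the job in at about 30 s of the 96 s. From the plate handle they stand cap, nipple, union, plug; on the rail they were plug, union, nipple, cap.

- **Final check:** the last top picture shows all four upright and let go. Each is within about 4 mm of its pocket centre, against the 15 mm allowed. The last side view was partly blocked by the gripper, so I judged upright and flat on the floor from the top picture and from the heights at which I released them.
- **Disagreement found:** my first grasp on the plug missed. A gentle touch on its top (about 20 N) showed the real finger ends sit about 30 mm above the reported tool position. I corrected for that, and every grip after it matched the part's width within 3 mm.

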